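# Dock the tablet cassette in the counter's funnel rails

### The arm

A 7-joint arm with a two-finger parallel gripper is mounted at the origin on the work surface. World frame = base frame: x ahead of the robot, y to its left, z up, the work surface at z = 0. Lengths are in m, angles in rad, forces in N, time in s.
With the tool pointing down it reaches from about 0.4 to 0.85 m from the base axis. Payload 10.4 kg.
Tool frame: the origin (TCP) lies at the centre of the arm's flange, where the gripper is bolted on; the fingertips stand 173 mm ahead of it and the grasp point (between the pads) lies 155 mm ahead of it; z points along the fingers, y is the line along which they close (so a half turn about z gives the same grasp; the last joint's range is limited). The gripper opens to 85 mm and grips with 20 to 120 N. Pads are 22 mm wide; open, the fingers measure 114 mm over their backs; the gripper's body (76 mm by 85 mm) begins 54 mm behind the grasp point. The pads swing forward as they close: fully open they stand 13 mm farther back than shut.
Start: joints at [-1.173, 0.332, -0.065, 1.46, 0.022, 1.35, -0.088], TCP at [0.255, 0.57, 0.405] pointing down, gripper open.
Joint ranges: [-2.6, 2.6], [-0.5, 2.12], [-1.47, 1.34], [0.16, 2.42], [-1.27, 4.41], [0.06, 2.06], [-2.6, 2.6]. Speed limits (rad/s): [2.22, 2.22, 2.79, 2.79, 3.14, 3.14, 3.14].

### API

Orientations are given as a unit quaternion [x, y, z, w].
In Python, from workcell import manip, viewer, finder gives the robot as it stands.
- The arm moves only by the tool arm_command, never from a script. Its argument "plan" is a list of rows, each an object with "dp": the shift along the tool's x, y, z in mm, a list of three; "spin": the turn about the tool's z in rad. A call has 1 to 5 rows; each row shifts and turns the commanded pose from where the row before left it, along the tool's axes as they then stand; what a row does not reach is not made up. A row lasts 1/10 s, in which the tool goes at most 50 mm and 8.59 degrees, less where a joint would pass 70% of its speed; a pose out of reach is approached as far as the arm can. A call is refused whole if a number of a shift passes 50 or a number of a turn 0.15, either way. A call with a gripper value outside its range is refused whole. "grip" is the closure, from -1 (fully open) to 1 (shut), set as the call begins (left out, the last holds). The fingers move at their own pace and stop on an object; "newtons" is the grip in N (left out, the last holds). Time passes only in rows, so rows that do not move let the fingers close. It gives the time, the measured TCP pose, the force, the opening and the grip force at its end, in the units of the state.
- manip.get_obs(): the state, without advancing time (a new reading comes with each control period).
- viewer.camera(name): name is "scene" or "side" or "wrist"; returns the picture (420x560x3 uint8, blue, green, red); there is no depth.
- viewer.camera_params(name): a dict with "vertical_fov" (degrees; the focal length in pixels is half the picture's height over the tangent of half this angle, whatever the lens; pixels are square), "cx", "cy" (the principal point, pixels), "k1" (the pictures are not rectified: a ray, as slopes to the right and down, at radius r is drawn at 1 + k1 r^2 times it, then the intrinsics apply), "R" (3x3) and "t" (3): a world point X has camera coordinates R X + t; the wrist camera has in their place "T_tool_cam" (4x4, takes a point from camera to tool coordinates, whose origin is the TCP and whose axes are the flange's). Camera axes: x right, y down, z forward; pixel columns grow to the right and rows downward; lengths in m; the calibration is good to about 2 mm. A picture is of the moment at which its call begins: read the wrist's pose just before it. camera_params takes no time and is no camera call.
- manip.hand_in(): hands the job in; it is judged then, once.
Trained networks look in the newest picture that a camera, given by its name, has taken for a name from the list of things; names that differ only in an ending like _2 or _b are one class to them, and where a whole thing is asked for, a point or a joint stands for the part that bears it (a point fixed in the world has none). Each returns a list of dicts, best first, with "score" (0 to 1); they miss things now and then, are a little off and sometimes report something else, mostly with a low value. They report only what shows in the picture. A call takes as long as a camera call.
- finder.find_in(camera, thing): "position" ([x, y, z] in m, in world coordinates, good to about 4 mm: the middle of the surface that is visible of it).
The state is a dict: "clock": time; "joint_pos": joint angles; "joint_velocities": joint speeds; "tau": joint torques, N m; "position": TCP position; "ee_rot": TCP orientation; "ft_force": force on the tool from outside, world axes, zero at the start; "torque": the same for the moment, N m; "grip_width": opening from 0.0 (shut) to 1.0 (fully open); "grasp_force": force on a finger pad.
Only numpy, scipy, OpenCV 4.12 (cv2) and the standard library are available. Lean on these libraries where they do the work, as an engineer would, in place of code of your own. Each camera call takes 0.05 s, during which the arm holds its last target. There are 200 camera calls.

### The job

Set the tablet cassette down on its base between the flared rails of the tablet counter's dock, nose first, and let go of it there. Then push it gently on so that the rails centre it, and keep on, past the drag of the contact block, until it bottoms out firmly on the stop; leave it there fully home. Do not force it, and leave everything else on the counter where it stands.

Things in the scene. Friction and masses are not known exactly. Their poses are not given: they have to be found in the camera images.
- cassette: White plastic tablet cassette: block 90 long (x) x 60 wide (y) x 40 high, upright on its base, 0.2 to 0.45 kg. The +x end is the nose: its front corners are bevelled, from 60 to 48 mm width over the last 12 mm; the rear (-x) face is flat. Origin: centre of the underside; z up. Stands left or right of the dock.
- rib (a point): Top centre of the grey grip rib on the cassette: 12 mm wide (y), 55 mm long (x), rising from the block's top at 40 mm to 66 mm above the counter, 5 mm behind the cassette's middle. Grip it across y from above. Axes as the cassette's.
- dock: Fixed dock: two aluminium rails, 40 mm high, 12 mm thick, on the counter (flush plate under 1 mm between), a grey housing 75 mm high across the far end from x = 149 mm. Origin: counter height, midway between the rails where the throat begins; +x is the way in, z up. From x = 0 to 145 mm the rails are parallel and 63 mm apart, 1.5 mm of play each side of the cassette.
- dock_mouth (a point): Middle of the dock's mouth at counter height, 90 mm before its origin (x = -90 mm), axes as the dock's. Here the rails stand 120 mm apart; they converge in straight lines to 63 mm at the dock's origin.
- stop_nearest (a point): Point fixed on the dock, x = 70 mm, 20 mm up. The stop, a rigid dark steel frame across the throat, 58 mm wide, 40 mm high, is adjustable and its setting is not measured: its face lies 0 to 35 mm beyond this point, so a docked cassette's origin is at dock x = 25 to 60 mm. Feel for it: 8 to 12 N on the stop is a firm seat, over 25 N is forcing it.
- connector (a joint): Black contact block in the stop's frame, 36 mm wide, 12 to 30 mm up, sliding along the dock's x; in m. 0: 10 mm proud of the stop's face; 0.010: flush, where the nose meets the stop. Drag 4 to 7 N; no spring, stays where pushed. The cassette also rubs on the counter, so a tool pushing it feels more: 7 to 12 N while the block slides, 17 to 25 N at a firm seat.
- stock_bottle: Bystander: white stock bottle, 68 mm diameter, 125 mm high. Origin: centre of its base.
- vial: Bystander: empty green vial, 36 mm diameter, 70 mm high. Origin: centre of its base.
- vial_cap: Bystander: white vial cap, 42 mm diameter, 14 mm high. Origin: centre of its base.
- amber_jar: Bystander: amber jar, 56 mm diameter, 75 mm high. Origin: centre of its base.
- cup: Bystander: clear medicine cup, 44 mm diameter, 40 mm high. Origin: centre of its base.
- spatula: Bystander: counting spatula lying flat, 180 mm long along its x. Origin: under its middle.

How it is judged:
On the way, in this order (a step that is already met when the one before it is completed fails the run):
1. the cassette stands between the flared rails, its nose at least 10 mm inside the mouth and towards the stop, the contact block not yet pushed in, and the fingers have let go of it (x of cassette in the frame of dock above -0.125 m and y of cassette in the frame of dock between -0.035 and 0.035 m and height (world z) of cassette below 0.004 m and angle between cassette's own z axis and vertical below 0.1 rad and x of dock in the frame of cassette above -0.05 m and value of joint connector below 0.003 m and contact force between the fingers and cassette below 0.3 N), for 0.2 s.
2. the cassette is pressed home: contact block flush within 1.5 mm and the cassette pressed on the dock with at least 6 N (value of joint connector above 0.0085 m and x of cassette in the frame of dock above 0.018 m and x of dock in the frame of cassette below -0.01 m and y of cassette in the frame of dock between -0.003 and 0.003 m and angle between the x axis of cassette and the x axis of dock, either way round below 0.06 rad and contact force between cassette and dock above 6 N), for 0.15 s.
At the end, for the whole second after the job is handed in: The cassette stands flat, at rest and released in the dock's throat, nose towards the stop, the contact block pushed in to within 1.5 mm of flush (connector above 0.0085), its origin at least 18 mm past the throat's entry, within 3 mm of the dock's centre line and 0.06 rad of its direction (value of joint connector above 0.0085 m and x of cassette in the frame of dock above 0.018 m and x of dock in the frame of cassette below -0.01 m and y of cassette in the frame of dock between -0.003 and 0.003 m and angle between the x axis of cassette and the x axis of dock, either way round below 0.06 rad and height (world z) of cassette below 0.003 m and angle between cassette's own z axis and vertical below 0.05 rad and linear speed of cassette below 0.01 m/s); the robot touches nothing.
It fails at once if the cassette and the dock press on one another with more than 25 N (contact force between cassette and dock above 25 N).
It fails at once if a bystander is moved by more than 30 mm or tipped over (distance of any of stock_bottle, vial, vial_cap, amber_jar, cup, spatula from where it was at the start of the episode above 0.03 m or angle between any of stock_bottle, vial, vial_cap, amber_jar, cup, spatula's own z axis and vertical above 0.5 rad).
It also fails if it takes over 72 s, if anything falls off the work surface, if the arm or the gripper's body presses on something with over 40 N, if the wrist force passes 120 N, or if a joint passes its speed limit or range.

## Working session

There is one attempt and no reset: what is moved stays moved. The work goes in short steps, Python scripts to look and compute and a tool call to move; the robot and the scene stay as the last step left them, time stands still between calls to the robot, and variables do not carry over. Pictures are saved under pics/ and viewed, at most 10 in all, crops included, and the job is handed in when it is done.

Besides the shell and the picture viewer there is one more tool, called after "Emit:" as name(argument=value, ...), one argument or row to a line, values as JSON. arm_command: Moves the arm, as the interface text tells. Its arguments: {"type":"object","properties":{"plan":{"type":"array","items":{"type":"object","properties":{"dp":{"type":"array","items":{"type":"number"}},"spin":{"type":"number"}}}},"grip":{"type":"number"},"newtons":{"type":"number"}},"required":["plan"]}

```bash
mkdir -p pics; python3 - <<'E'
from workcell import manip, viewer, finder
import cv2,numpy as np
o=manip.get_obs();print({k:np.round(v,3).tolist() for k,v in o.items()})
ims=[]
for c in ["scene","side"]:
    im=viewer.camera(c);cv2.imwrite(f"pics/{c}0.png",im)
    for t in ["cassette","rib","dock","dock_mouth","stop_nearest","connector","stock_bottle","vial","vial_cap","amber_jar","cup","spatula"]:
        r=finder.find_in(c,t);print(c,t,[(np.round(x["position"],3).tolist(),round(x["score"],2)) for x in r[:2]])
print(viewer.camera_params("wrist"))
E
```

```text
{'clock': 0.0, 'joint_pos': [-1.173, 0.333, -0.065, 1.461, 0.022, 1.35, -0.089], 'joint_velocities': [0.001, -0.0, -0.002, 0.002, 0.002, 0.0, -0.001], 'tau': [-0.0, -62.544, 0.049, -39.159, 0.016, 0.01, 0.0], 'position': [0.255, 0.57, 0.404], 'ee_rot': [0.209, 0.978, -0.001, -0.0], 'ft_force': [-0.088, -0.824, -0.895], 'torque': [-0.012, -0.047, 0.022], 'grasp_force': 0.0, 'grip_width': 0.998}
scene cassette [([0.51, 0.267, 0.038], 0.68)]
scene rib [([0.512, 0.272, 0.04], 0.73)]
scene dock [([0.677, -0.0, 0.033], 0.75), ([0.511, 0.27, 0.039], 0.48)]
scene dock_mouth [([0.676, 0.003, 0.04], 0.65)]
scene stop_nearest [([0.68, 0.001, 0.033], 0.86)]
scene connector [([0.389, -0.155, 0.013], 0.64)]
scene stock_bottle [([0.539, -0.253, 0.074], 0.55)]
scene vial [([0.688, 0.25, 0.052], 0.69)]
scene vial_cap [([0.391, -0.156, 0.015], 0.61)]
scene amber_jar [([0.726, -0.311, 0.059], 0.87)]
scene cup [([0.375, 0.162, 0.029], 0.8)]
scene spatula [([0.478, -0.479, 0.005], 0.78)]
side cassette [([0.48, 0.262, 0.042], 0.92)]
side rib [([0.481, 0.26, 0.038], 0.61)]
side dock [([0.645, -0.013, 0.028
[... 263 characters left out ...]
, 0.051], 0.67), ([0.471, -0.484, 0.006], 0.41)]
side vial_cap [([0.389, -0.158, 0.016], 0.58)]
side amber_jar [([0.688, -0.321, 0.054], 0.57)]
side cup [([0.366, 0.154, 0.032], 0.82)]
side spatula [([0.47, -0.486, 0.004], 0.97)]
{'vertical_fov': 58.81959316219048, 'cx': 279.37263673857365, 'cy': 205.7518593132945, 'k1': -0.04902956992601562, 'T_tool_cam': array([[ 3.45122450e-04, -9.61768295e-01, -2.73864252e-01,
         7.01819891e-02],
       [ 9.99999039e-01, -3.57814796e-05,  1.38585306e-03,
         1.56651867e-04],
       [-1.34266880e-03, -2.73864467e-01,  9.61767358e-01,
         3.09925027e-02],
       [ 0.00000000e+00,  0.00000000e+00,  0.00000000e+00,
         1.00000000e+00]])}
```

View pictures.

View pics/scene0.png

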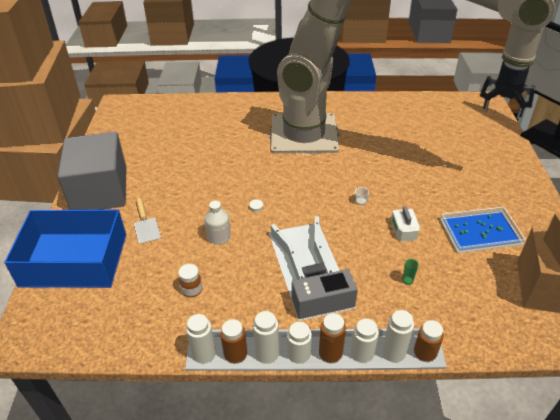

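View pics/side0.png

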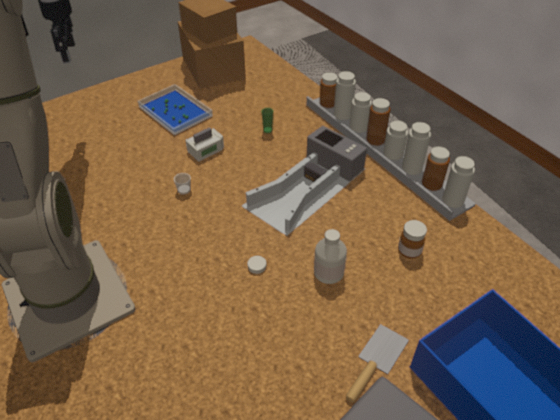

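Emit:
arm_command(
  plan=[
    {"dp": [-42, -22, 0]},
    {"dp": [-42, -22, 0]},
    {"dp": [-42, -22, 0]},
    {"dp": [-42, -22, 0]},
    {"dp": [-42, -22, 0]},
  ],
)

```text
invalid input at $.plan[0]: expected keys dp, spin
```

Emit:
arm_command(
  plan=[
    {"dp": [-42, -22, 0]},
    {"dp": [-42, -22, 0]},
    {"dp": [-40, -22, 0]},
    {"dp": [0, 0, 0]},
    {"dp": [0, 0, 0]},
  ],
)

```text
invalid input at $.plan[0]: expected keys dp, spin
```

```bash
cat > h.py <<'E'
from workcell import manip, viewer, finder
import cv2,numpy as np
from scipy.spatial.transform import Rotation as Ro
def cam(name,obs=None):
    p=viewer.camera_params(name); f=210/np.tan(np.radians(p["vertical_fov"]/2))
    if name=="wrist":
        T=np.eye(4);T[:3,:3]=Ro.from_quat(obs["ee_rot"]).as_matrix();T[:3,3]=obs["position"]
        W=T@np.array(p["T_tool_cam"]);R=W[:3,:3].T;t=-R@W[:3,3]
    else: R=np.array(p["R"]);t=np.array(p["t"])
    return R,t,f,p["cx"],p["cy"],p["k1"]
def proj(c,X):
    R,t,f,cx,cy,k=c;P=np.atleast_2d(X)@R.T+t;s=P[:,:2]/P[:,2:]
    s=s*(1+k*(s**2).sum(1,keepdims=True));return s*f+[cx,cy]
def ray(c,px,z):
    R,t,f,cx,cy,k=c;d=(np.atleast_2d(px)-[cx,cy])/f;s=d.copy()
    for _ in range(10): s=d/(1+k*(s**2).sum(1,keepdims=True))
    D=np.c_[s,np.ones(len(s))]@R;C=-R.T@t
    return C+D*((z-C[2])/D[:,2:])
E
cat > look.py <<'E'
import sys;from h import *
import pickle
o=manip.get_obs();im=viewer.camera("wrist");cv2.imwrite(f"pics/{sys.argv[1]}.png",im);pickle.dump(o,open(f"pics/{sys.argv[1]}.pkl","wb"))
print(o["clock"],np.round(o["position"],4),np.round(o["ee_rot"],3),o["ft_force"])
for t in sys.argv[2:]:
    r=finder.find_in("wrist",t);print(t,[(np.round(x["position"],4).tolist(),round(x["score"],2)) for x in r[:2]])
E
python3 look.py w1 cassette rib
```

```text
1.3 [0.2553 0.5705 0.4047] [ 0.209  0.978  0.    -0.   ] [0.79804575 0.40910304 0.39712132]
cassette []
rib []
```

View pics/w1.png

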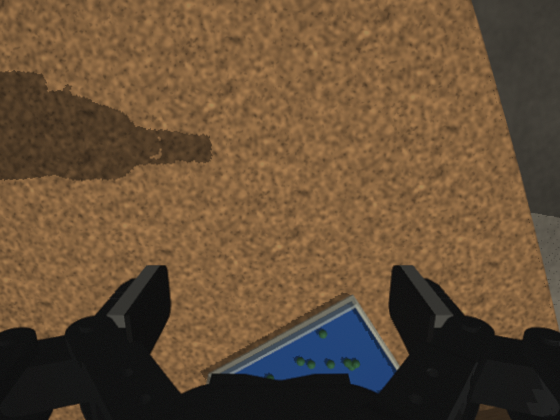

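The calls were refused because the spin value was missing. The picture shows bare counter, with the blue tray near (310,340).

Emit:
arm_command(
  plan=[
    {"dp": [-42, -22, 0], "spin": 0},
    {"dp": [-42, -22, 0], "spin": 0},
    {"dp": [-42, -22, 0], "spin": 0},
    {"dp": [-42, -22, 0], "spin": 0},
    {"dp": [-42, -22, 0], "spin": 0},
  ],
)

```text
clock: 1.95
position: [0.4029, 0.3826, 0.405]
ee_rot: [0.209, 0.978, 0.0, 0.0]
ft_force: [0.8, 1.1, -0.7]
grip_width: 1.004
grasp_force: 0.0
```

Emit:
arm_command(
  plan=[
    {"dp": [-42, -22, 0], "spin": 0},
    {"dp": [-42, -22, 0], "spin": 0},
    {"dp": [-40, -22, 0], "spin": 0},
    {"dp": [0, 0, 0], "spin": 0},
    {"dp": [0, 0, 0], "spin": 0},
  ],
)

```text
clock: 2.45
position: [0.4888, 0.2725, 0.4048]
ee_rot: [0.21, 0.978, 0.0, 0.0]
ft_force: [-0.1, 1.1, 0.0]
grip_width: 1.004
grasp_force: 0.0
```

```bash
python3 look.py w2 cassette rib
```

```text
2.45 [0.4888 0.2725 0.4048] [0.21  0.978 0.    0.   ] [-0.09017271  1.08554037  0.00756167]
cassette [([0.4877, 0.2756, 0.0411], 0.88)]
rib [([0.4807, 0.2844, 0.0385], 0.78), ([0.3645, 0.1566, 0.0204], 0.16)]
```

View pics/w2.png

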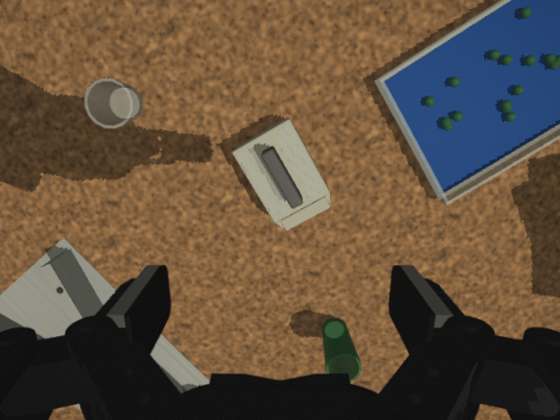

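The picture shows the cassette at about (282,175), its rib running from (267,150) to (297,205), the cup at (112,103), the vial at (340,345) and a dock rail at lower left. I'll zoom in to find the nose.

```bash
python3 - <<'E'
import cv2
im=cv2.imread("pics/w2.png")[105:245,215:350];cv2.imwrite("pics/w2c.png",cv2.resize(im,None,fx=4.2,fy=4.2,interpolation=cv2.INTER_CUBIC))
E
```

```text
(no output)
```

View pics/w2c.png

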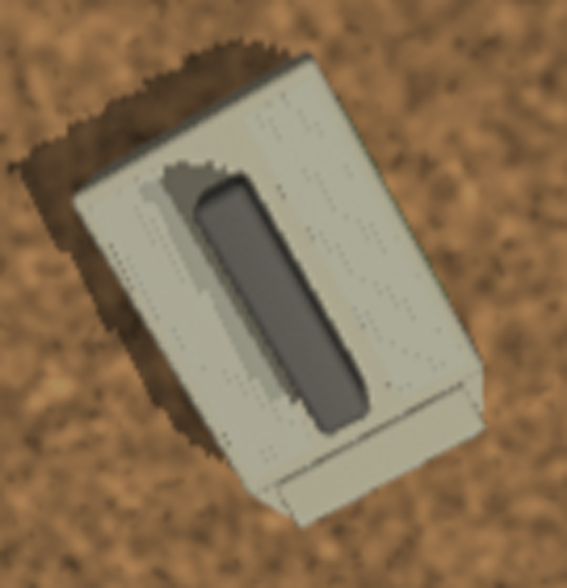

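The crop shows the bevelled nose at the lower right end. In the crop, the rear top corners are at (75,200) and (310,58), and the bevels start at (480,365) and (255,492).

```bash
python3 - <<'E'
from h import *
import pickle
o=pickle.load(open("pics/w2.pkl","rb"));c=cam("wrist",o)
q=lambda *a:np.array(a)/4.2+[215,105]
P=ray(c,q((75,200),(310,58),(480,365),(255,492),(275,485),(465,385)),.04)
r=ray(c,q((225,185),(348,422)),.066)
print(P.round(4),r.round(4))
L=np.array([[-.045,.03],[-.045,-.03],[.033,-.03],[.033,.03],[.045,.024],[.045,-.024]])
# image right = tool y(+y): rear-left in image is smaller y
for s in(1,-1):
    M=L*[1,s];A=M-M.mean(0);B=P[:,:2]-P[:,:2].mean(0)
    th=np.arctan2((A[:,0]*B[:,1]-A[:,1]*B[:,0]).sum(),(A*B).sum());R=np.array([[np.cos(th),-np.sin(th)],[np.sin(th),np.cos(th)]])
    t=P[:,:2].mean(0)-R@M.mean(0);print(s,th,t,np.abs(M@R.T+t-P[:,:2]).max(),'rib',t+R@[-.005,0])
print('rib mid',r.mean(0),np.arctan2(*(r[1]-r[0])[[1,0]]))
X=Ro.from_quat(o["ee_rot"]).as_matrix();print(X.round(3))
# dock in overhead images
for n in("scene","side"):
    im=cv2.imread(f"pics/{n}0.png");cc=proj(cam(n),[[.62,0,.02]])[0].astype(int);print(n,cc)
    k=im[cc[1]-75:cc[1]+75,cc[0]-100:cc[0]+100];cv2.imwrite(f"pics/{n}c.png",cv2.resize(k,None,fx=4,fy=4,interpolation=cv2.INTER_CUBIC))
E
```

```text
[[0.4495 0.2452 0.04  ]
 [0.443  0.303  0.04  ]
 [0.5186 0.3104 0.04  ]
 [0.525  0.2532 0.04  ]
 [0.5253 0.258  0.04  ]
 [0.5214 0.3056 0.04  ]] [[0.457  0.2778 0.066 ]
 [0.5113 0.2805 0.066 ]]
1 0.09501260805286953 [0.48617256 0.27818655] 0.058928244561705256 rib [0.48119511 0.27771221]
-1 0.10166745310726645 [0.48617975 0.2781137 ] 0.00804603388997882 rib [0.48120556 0.27760624]
rib mid [0.48415543 0.27913769 0.066     ] 0.050525110935174845
[[-0.912  0.411  0.   ]
 [ 0.411  0.912  0.   ]
 [ 0.     0.    -1.   ]]
scene [310 258]
side [300 180]
```

View pics/scenec.png

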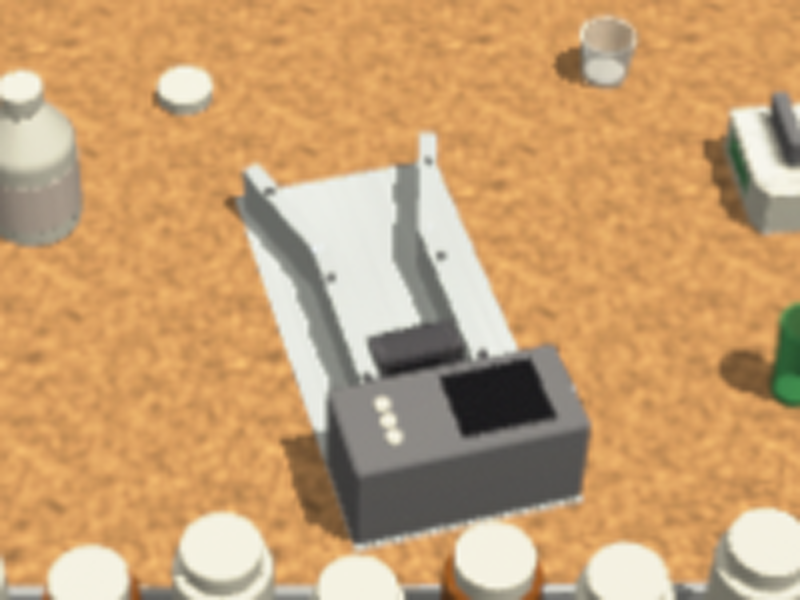

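The dock crop shows the mouth at top: the left rail tip is near (255,170) and the right one near (428,135), with the stop frame at (415,345). The light band on the cassette nose is the top of the bevelled wedge, since the camera is behind the cassette. I'll refit with that.

```bash
python3 - <<'E'
from h import *
import pickle
o=pickle.load(open("pics/w2.pkl","rb"));c=cam("wrist",o)
q=lambda *a:np.array(a)/4.2+[215,105]
P=ray(c,q((75,200),(310,58),(480,365),(255,492),(302,525),(485,425)),.04)
M=np.array([[-.045,-.03],[-.045,.03],[.033,.03],[.033,-.03],[.045,-.024],[.045,.024]])
A=M-M.mean(0);B=P[:,:2]-P[:,:2].mean(0)
th=np.arctan2((A[:,0]*B[:,1]-A[:,1]*B[:,0]).sum(),(A*B).sum());R=np.array([[np.cos(th),-np.sin(th)],[np.sin(th),np.cos(th)]])
t=P[:,:2].mean(0)-R@M.mean(0);print(th,t,(M@R.T+t-P[:,:2]).round(4).tolist(),'rib',t+R@[-.005,0])
cc=cam("scene");s=lambda *a:np.array(a)/4+[310-100,258-75]
# screws on rail tops z=.04: left rail L1,L2,L3 right R1..R3
print(ray(cc,s((270,190),(331,277),(367,378),(428,160),(441,255),(483,354)),.04).round(4))
print('housing back/top',ray(cc,s((330,390),(553,347),(355,478),(590,425)),.075).round(4))
E
```

```text
0.10345311679894535 [0.48976595 0.27846797] [[-0.0014, -0.0013], [-0.0011, 0.0007], [0.0009, 0.0013], [0.0007, -0.0011], [0.0005, -0.0004], [0.0003, 0.0008]] rib [0.48479268 0.27795162]
[[ 0.5317 -0.0883  0.04  ]
 [ 0.6144 -0.047   0.04  ]
 [ 0.7023 -0.0252  0.04  ]
 [ 0.5028  0.023   0.04  ]
 [ 0.5949  0.0275  0.04  ]
 [ 0.6828  0.0501  0.04  ]]
housing back/top [[ 0.7411 -0.0495  0.075 ]
 [ 0.7076  0.0905  0.075 ]
 [ 0.8087 -0.0356  0.075 ]
 [ 0.77    0.1074  0.075 ]]
```

Emit:
arm_command(
  plan=[
    {"dp": [0, 0, 20], "spin": -0.13},
    {"dp": [0, 0, 20], "spin": -0.13},
    {"dp": [0, 0, 20], "spin": -0.13},
    {"dp": [0, 0, 20], "spin": -0.13},
    {"dp": [3.5, 6, 20], "spin": 0},
  ],
)

```text
clock: 3.1
position: [0.4838, 0.2796, 0.304]
ee_rot: [-0.052, 0.999, 0.0, 0.0]
ft_force: [0.5, 0.2, 0.2]
grip_width: 0.996
grasp_force: 0.0
```

Emit:
arm_command(
  plan=[
    {"dp": [0, 0, 0], "spin": 0},
    {"dp": [0, 0, 0], "spin": 0},
  ],
)

```text
clock: 3.3
position: [0.4838, 0.2799, 0.3051]
ee_rot: [-0.05, 0.999, 0.0, -0.0]
ft_force: [-0.0, 0.6, 0.5]
grip_width: 0.998
grasp_force: 0.0
```

```bash
python3 look.py w3 rib cassette
```

```text
3.3 [0.4838 0.2799 0.3051] [-0.05   0.999  0.    -0.   ] [-0.0057116   0.64131493  0.53305286]
rib [([0.4782, 0.279, 0.0399], 0.58)]
cassette [([0.4814, 0.274, 0.0403], 0.91)]
```

View pics/w3.png

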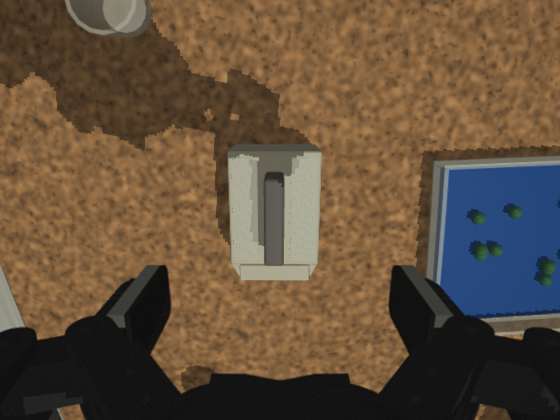

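The cassette is aligned with the fingers. The rib spans columns 264–284 and rows 172–265.

```bash
python3 - <<'E'
from h import *
import pickle
o=pickle.load(open("pics/w3.pkl","rb"));c=cam("wrist",o)
r=ray(c,[(274,173),(274.5,265)],.066);print(r,np.arctan2(*(r[1]-r[0])[[1,0]]))
b=ray(c,[(229,152),(321,152),(318.5,266),(232.5,266),(242,280),(308,280)],.04);print(b.round(4))
R=Ro.from_quat(o["ee_rot"]).as_matrix();print(R[:2,:2].round(3),R[:,:].T@(np.r_[r.mean(0)[:2],0]-np.r_[o["position"][:2],0]))
E
```

```text
[[0.45421897 0.27461712 0.066     ]
 [0.51077674 0.28041378 0.066     ]] 0.10213430333871411
[[0.4487 0.2453 0.04  ]
 [0.4429 0.3029 0.04  ]
 [0.5206 0.3114 0.04  ]
 [0.5265 0.2527 0.04  ]
 [0.5365 0.2599 0.04  ]
 [0.5319 0.3055 0.04  ]]
[[-0.995 -0.1  ]
 [-0.1    0.995]] [ 1.52976416e-03 -2.21140641e-03  2.14015560e-07]
```

Emit:
arm_command(
  plan=[
    {"dp": [1.5, -2, 30], "spin": 0},
    {"dp": [0, 0, 30], "spin": 0},
    {"dp": [0, 0, 27], "spin": 0},
    {"dp": [0, 0, 0], "spin": 0},
    {"dp": [0, 0, 0], "spin": 0},
  ],
)

```text
clock: 3.95
position: [0.4833, 0.277, 0.2188]
ee_rot: [-0.049, 0.999, 0.0, 0.0]
ft_force: [0.2, 0.8, 0.8]
grip_width: 1.0
grasp_force: 0.0
```

Emit:
arm_command(
  plan=[
    {"dp": [0, 0, 0], "spin": 0},
    {"dp": [0, 0, 0], "spin": 0},
    {"dp": [0, 0, 0], "spin": 0},
    {"dp": [0, 0, 0], "spin": 0},
    {"dp": [0, 0, 0], "spin": 0},
  ],
  grip=1,
  newtons=60,
)

```text
clock: 4.45
position: [0.4829, 0.2769, 0.218]
ee_rot: [-0.05, 0.999, 0.0, 0.0]
ft_force: [-0.8, -8.0, 4.1]
grip_width: 0.143
grasp_force: 2.9
```

Emit:
arm_command(
  plan=[
    {"dp": [0, 0, 0], "spin": 0},
    {"dp": [0, 0, 0], "spin": 0},
    {"dp": [0, 0, 0], "spin": 0},
  ],
)

```text
clock: 4.75
position: [0.483, 0.2769, 0.2179]
ee_rot: [-0.05, 0.999, 0.0, 0.0]
ft_force: [-0.7, -1.0, 4.0]
grip_width: 0.124
grasp_force: 62.3
```

Emit:
arm_command(
  plan=[
    {"dp": [0, 0, -20], "spin": 0},
    {"dp": [0, 0, -40], "spin": 0},
    {"dp": [0, 0, -40], "spin": 0},
    {"dp": [0, 0, 0], "spin": 0},
    {"dp": [0, 0, 0], "spin": 0},
  ],
)

```text
clock: 5.25
position: [0.4828, 0.2769, 0.3177]
ee_rot: [-0.05, 0.999, 0.0, 0.0]
ft_force: [-0.6, 0.0, -3.6]
grip_width: 0.124
grasp_force: 61.6
```

```bash
python3 - <<'E'
from h import *
D=np.array([.578,-.016]);y=.245
def W(p): 
    p=np.array(p,float);c,s=np.cos(y),np.sin(y);return np.c_[D[0]+c*p[:,0]-s*p[:,1],D[1]+s*p[:,0]+c*p[:,1],p[:,2]]
out=[]
for n,cc in(("scene",(310,258)),("side",(300,180))):
    im=cv2.imread(f"pics/{n}0.png");k=im[cc[1]-75:cc[1]+75,cc[0]-50:cc[0]+50];k=cv2.resize(k,None,fx=4,fy=4,interpolation=cv2.INTER_CUBIC)
    for s in(1,-1):
        px=proj(cam(n),W([(-.09,s*.06,.04),(0,s*.0315,.04),(.145,s*.0315,.04)]))
        cv2.polylines(k,[np.int32((px-[cc[0]-50,cc[1]-75]+.5)*4)],False,(0,0,255),1)
    px=proj(cam(n),W([(.149,-.07,.075),(.149,.07,.075)]));cv2.polylines(k,[np.int32((px-[cc[0]-50,cc[1]-75]+.5)*4)],False,(255,0,255),1)
    out.append(k)
cv2.imwrite("pics/ov.png",np.hstack(out))
E
```

```text
(no output)
```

View pics/ov.png

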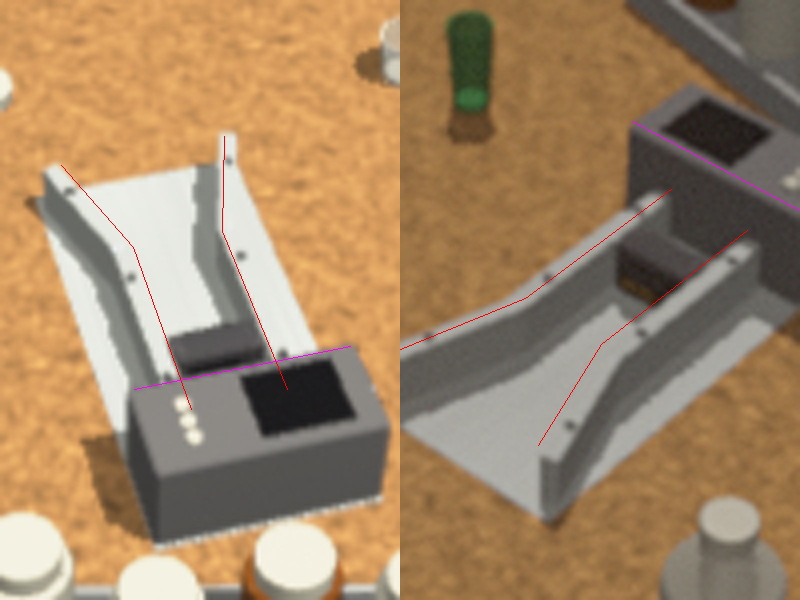

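```bash
python3 - <<'E'
from h import *
from scipy.optimize import least_squares
sc=np.array([(70,190),(131,277),(167,378),(228,160),(241,255),(282,354)])/4+[260-.5,183-.5]
sd=np.array([(171,425),(241,332),(333,260),(29,337),(147,278),(240,205)])/4+[250-.5,105-.5]
def W(v):
    x=v[3:6];h=np.where(x<0,.0315-x*.0285/.09,.0315)+.006
    p=np.r_[np.c_[x,-h],np.c_[x,h]];c,s=np.cos(v[2]),np.sin(v[2])
    return np.c_[v[0]+c*p[:,0]-s*p[:,1],v[1]+s*p[:,0]+c*p[:,1],np.full(6,.04)]
for a,b in((1,1),(1,0),(0,1)):
    f=lambda v:np.r_[a*(proj(cam("scene"),W(v))-sc).ravel(),b*(proj(cam("side"),W(v))-sd).ravel()]
    r=least_squares(f,[.578,-.016,.245,-.065,.027,.117]);print(r.x.round(4),r.fun.round(1))
r=W([.578,-.016,.245,-.065,.027,.117])
E
```

```text
[ 0.5777 -0.0191  0.2534 -0.0637  0.026   0.1179] [-0.4  0.2 -0.2 -0.1  0.3  0.2 -0.3  0.2 -0.9  0.2 -0.5  0.4 -0.4 -0.4
 -0.4 -0.4 -0.7 -0.8 -0.3 -0.4  0.2 -0.2 -0.   0.6]
[ 0.5764 -0.0182  0.2503 -0.0632  0.0275  0.1181] [ 0.  -0.1  0.2 -0.1  0.5 -0.2  0.1  0.  -0.5  0.2 -0.3  0.1 -0.  -0.
 -0.  -0.  -0.  -0.  -0.  -0.   0.  -0.  -0.   0. ]
[ 0.5776 -0.0204  0.2566 -0.0637  0.0256  0.1187] [-0.   0.  -0.  -0.  -0.   0.  -0.   0.  -0.  -0.  -0.   0.  -0.  -0.1
 -0.2 -0.1 -0.3 -0.7 -0.1 -0.   0.3  0.2  0.3  0.7]Traceback (most recent call last):
  File "<stdin>", line 12, in <module>
  File "<stdin>", line 6, in W
TypeError: '<' not supported between instances of 'list' and 'int'
```

Emit:
arm_command(
  plan=[
    {"dp": [0, -30, 0], "spin": 0},
    {"dp": [0, -45, 0], "spin": 0},
    {"dp": [0, -45, 0], "spin": 0},
    {"dp": [0, -45, 0], "spin": 0},
    {"dp": [0, -45, 0], "spin": 0},
  ],
)

```text
clock: 5.75
position: [0.5029, 0.0661, 0.3156]
ee_rot: [-0.05, 0.999, -0.0, -0.002]
ft_force: [1.0, 0.3, -2.7]
grip_width: 0.12
grasp_force: 61.4
```

Emit:
arm_command(
  plan=[
    {"dp": [0, -45, 0], "spin": 0},
    {"dp": [0, -40, 0], "spin": 0},
    {"dp": [2, -20, 0], "spin": -0.08},
    {"dp": [0, 0, 0], "spin": -0.073},
    {"dp": [0, 0, 0], "spin": 0},
  ],
)

```text
clock: 6.25
position: [0.5114, -0.0373, 0.3157]
ee_rot: [-0.126, 0.992, 0.0, -0.002]
ft_force: [0.3, 0.8, -2.6]
grip_width: 0.125
grasp_force: 61.5
```

Emit:
arm_command(
  plan=[
    {"dp": [0, 0, 0], "spin": 0},
    {"dp": [0, 0, 0], "spin": 0},
  ],
)

```text
clock: 6.45
position: [0.5119, -0.036, 0.3169]
ee_rot: [-0.126, 0.992, 0.0, -0.001]
ft_force: [-0.3, -0.2, -3.3]
grip_width: 0.129
grasp_force: 61.5
```

```bash
python3 - <<'E'
from h import *
o=manip.get_obs();R=Ro.from_quat(o["ee_rot"]).as_matrix();print(o["position"],np.arctan2(-R[1,0],-R[0,0]),o["ft_force"],o["clock"])
u=np.array([np.cos(.2535),np.sin(.2535)]);t=np.array([.5775,-.019])-.067*u
print(R.T@np.r_[t-np.array(o["position"])[:2],0])
ov=[]
for n in("scene","side"):
    im=viewer.camera(n);cc=proj(cam(n),[[.55,0,.06]])[0].astype(int)
    ov.append(cv2.resize(im[cc[1]-75:cc[1]+75,cc[0]-50:cc[0]+50],None,fx=4,fy=4,interpolation=cv2.INTER_CUBIC))
cv2.imwrite("pics/hov.png",np.hstack(ov))
E
```

```text
[ 0.51193021 -0.03600282  0.31691595] 0.2517569360892286 [-0.26993601 -0.23967512 -3.27926616] 6.45
[-7.38383050e-04  1.62183476e-05 -9.09421479e-07]
```

View pics/hov.png

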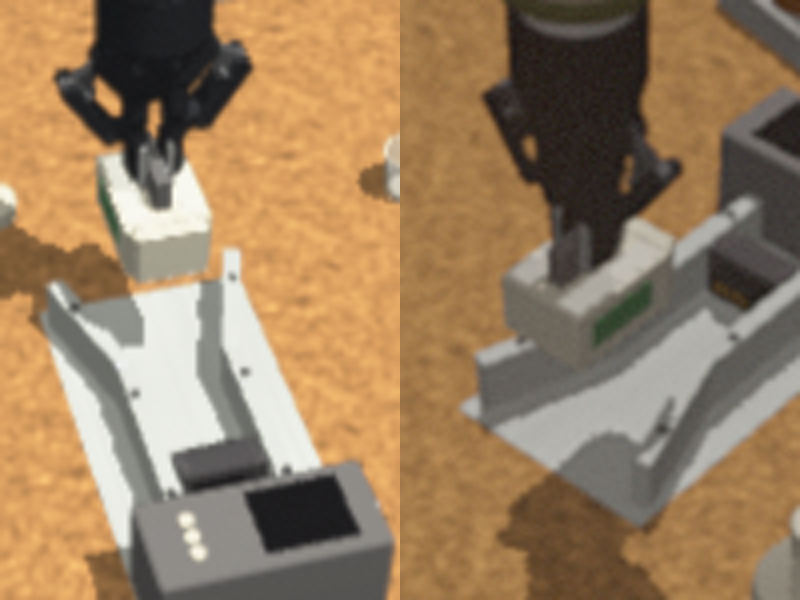

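The cassette hangs nose first and aligned above the flare, nose towards the housing. I'll lower it.

Emit:
arm_command(
  plan=[
    {"dp": [-0.7, 0, 30], "spin": 0},
    {"dp": [0, 0, 30], "spin": 0},
    {"dp": [0, 0, 24], "spin": 0},
    {"dp": [0, 0, 7], "spin": 0},
    {"dp": [0, 0, 0], "spin": 0},
  ],
)

```text
clock: 7.05
position: [0.5125, -0.0364, 0.2261]
ee_rot: [-0.126, 0.992, 0.0, -0.001]
ft_force: [0.2, 0.2, -1.4]
grip_width: 0.125
grasp_force: 61.3
```

Emit:
arm_command(
  plan=[
    {"dp": [0, 0, 3], "spin": 0},
    {"dp": [0, 0, 2], "spin": 0},
    {"dp": [0, 0, 0], "spin": 0},
    {"dp": [0, 0, 0], "spin": 0},
  ],
)

```text
clock: 7.45
position: [0.513, -0.0366, 0.2222]
ee_rot: [-0.126, 0.992, 0.0, 0.0]
ft_force: [-0.4, -0.5, -3.0]
grip_width: 0.12
grasp_force: 61.3
```

Emit:
arm_command(
  plan=[
    {"dp": [0, 0, 1.5], "spin": 0},
    {"dp": [0, 0, 1], "spin": 0},
    {"dp": [0, 0, 0], "spin": 0},
    {"dp": [0, 0, 0], "spin": 0},
  ],
)

```text
clock: 7.85
position: [0.5128, -0.0366, 0.2191]
ee_rot: [-0.126, 0.992, 0.0, -0.0]
ft_force: [0.5, 0.4, -2.9]
grip_width: 0.121
grasp_force: 61.3
```

Emit:
arm_command(
  plan=[
    {"dp": [0, 0, 1], "spin": 0},
    {"dp": [0, 0, 0], "spin": 0},
    {"dp": [0, 0, 0], "spin": 0},
  ],
)

```text
clock: 8.15
position: [0.5128, -0.0365, 0.2182]
ee_rot: [-0.126, 0.992, 0.0, -0.0]
ft_force: [1.1, -0.3, -3.3]
grip_width: 0.123
grasp_force: 61.3
```

Emit:
arm_command(
  plan=[
    {"dp": [0, 0, 1], "spin": 0},
    {"dp": [0, 0, 0], "spin": 0},
    {"dp": [0, 0, 0], "spin": 0},
  ],
)

```text
clock: 8.45
position: [0.5128, -0.0368, 0.2179]
ee_rot: [-0.126, 0.992, 0.0, 0.0]
ft_force: [-3.9, -1.2, 7.6]
grip_width: 0.123
grasp_force: 62.8
```

Emit:
arm_command(
  plan=[
    {"dp": [0, 0, 1], "spin": 0},
    {"dp": [0, 0, 0], "spin": 0},
    {"dp": [0, 0, 0], "spin": 0},
  ],
)

```text
clock: 8.75
position: [0.5129, -0.0369, 0.2179]
ee_rot: [-0.126, 0.992, 0.0, 0.0]
ft_force: [-10.1, -0.9, 20.7]
grip_width: 0.122
grasp_force: 64.9
```

Landed. I'll back off 1.5 mm, then release.

Emit:
arm_command(
  plan=[
    {"dp": [0, 0, -1.5], "spin": 0},
    {"dp": [0, 0, 0], "spin": 0},
  ],
)

```text
clock: 8.95
position: [0.5129, -0.0366, 0.218]
ee_rot: [-0.126, 0.992, 0.0, 0.0]
ft_force: [-0.1, -1.9, 3.5]
grip_width: 0.131
grasp_force: 62.2
```

Emit:
arm_command(
  plan=[
    {"dp": [0, 0, 0], "spin": 0},
    {"dp": [0, 0, 0], "spin": 0},
    {"dp": [0, 0, 0], "spin": 0},
    {"dp": [0, 0, 0], "spin": 0},
    {"dp": [0, 0, 0], "spin": 0},
  ],
  grip=-0.2,
)

```text
clock: 9.45
position: [0.5128, -0.0365, 0.2177]
ee_rot: [-0.126, 0.992, 0.0, 0.0]
ft_force: [-0.2, -0.5, 0.1]
grip_width: 0.604
grasp_force: 0.0
```

Emit:
arm_command(
  plan=[
    {"dp": [0, 0, -20], "spin": 0},
    {"dp": [0, 0, -35], "spin": 0},
    {"dp": [0, 0, -25], "spin": 0},
    {"dp": [0, 0, 0], "spin": 0},
    {"dp": [0, 0, 0], "spin": 0},
  ],
)

```text
clock: 9.95
position: [0.5128, -0.0365, 0.2978]
ee_rot: [-0.126, 0.992, 0.0, 0.0]
ft_force: [-0.1, 0.4, -0.4]
grip_width: 0.598
grasp_force: 0.0
```

Emit:
arm_command(
  plan=[
    {"dp": [35, 0, 0], "spin": 0},
    {"dp": [37, 0, 0], "spin": 0},
    {"dp": [0, 0, 30], "spin": 0},
    {"dp": [0, 0, 40], "spin": 0},
    {"dp": [0, 0, 0], "spin": 0},
  ],
  grip=1,
)

```text
clock: 10.45
position: [0.4404, -0.0544, 0.2233]
ee_rot: [-0.126, 0.992, 0.0, -0.004]
ft_force: [-0.4, -0.1, 0.2]
grip_width: 0.003
grasp_force: 0.0
```

Emit:
arm_command(
  plan=[
    {"dp": [0, 0, 30], "spin": 0},
    {"dp": [0, 0, 13], "spin": 0},
    {"dp": [0, 0, 0], "spin": 0},
    {"dp": [0, 0, 0], "spin": 0},
  ],
)

```text
clock: 10.85
position: [0.4434, -0.0546, 0.1855]
ee_rot: [-0.126, 0.992, -0.0, -0.0]
ft_force: [0.7, 0.5, 0.2]
grip_width: 0.003
grasp_force: 0.0
```

```bash
cat > s.py <<'E'
from h import *
o=manip.get_obs();R=Ro.from_quat(o["ee_rot"]).as_matrix();u=np.array([np.cos(.2535),np.sin(.2535)]);n=np.array([-u[1],u[0]])
d=np.array(o["position"])[:2]-[.5775,-.019];f=np.array(o["ft_force"])
print("tcp dock",d@u,d@n,"z",o["position"][2],"f",f[:2]@u,f[:2]@n,f[2],o["grip_width"],"yaw",np.arctan2(-R[1,0],-R[0,0]))
E
python3 s.py; python3 look.py w4 cassette
```

```text
tcp dock -0.13868790820639876 -0.0008059902124078768 z 0.1855242726889386 f 0.79794543829997 0.29955074967486583 0.20555212857289173 0.002588652426516561 yaw 0.25219404634926074
10.85 [ 0.4434 -0.0546  0.1855] [-0.126  0.992 -0.    -0.   ] [0.69731814 0.49009691 0.20555213]
cassette [([0.4821, -0.0495, 0.0301], 0.76), ([0.4868, 0.0127, 0.0104], 0.29)]
```

View pics/w4.png

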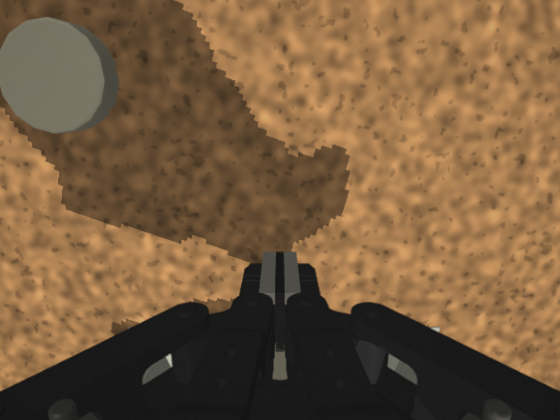

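The picture shows the closed fingers clear of everything, with the vial cap at (55,75). I'll begin pushing.

Emit:
arm_command(
  plan=[
    {"dp": [-8, 0, 0], "spin": 0},
    {"dp": [-5, 0, 0], "spin": 0},
    {"dp": [-3, 0, 0], "spin": 0},
    {"dp": [-3, 0, 0], "spin": 0},
    {"dp": [-3, 0, 0], "spin": 0},
  ],
)

```text
clock: 11.45
position: [0.4646, -0.049, 0.1847]
ee_rot: [-0.126, 0.992, 0.0, -0.0]
ft_force: [0.8, 0.2, 0.1]
grip_width: -0.002
grasp_force: 0.0
```

Emit:
arm_command(
  plan=[
    {"dp": [-3, 0, 0], "spin": 0},
    {"dp": [-3, 0, 0], "spin": 0},
    {"dp": [-3, 0, 0], "spin": 0},
    {"dp": [-3, 0, 0], "spin": 0},
    {"dp": [-3, 0, 0], "spin": 0},
  ],
)

```text
clock: 11.95
position: [0.4791, -0.0452, 0.1846]
ee_rot: [-0.126, 0.992, 0.0, -0.0]
ft_force: [-1.8, 0.3, -0.4]
grip_width: -0.002
grasp_force: 0.6
```

Emit:
arm_command(
  plan=[
    {"dp": [-3, 0, 0], "spin": 0},
    {"dp": [-3, 0, 0], "spin": 0},
    {"dp": [-3, 0, 0], "spin": 0},
    {"dp": [-3, 0, 0], "spin": 0},
    {"dp": [-3, 0, 0], "spin": 0},
  ],
)

```text
clock: 12.45
position: [0.4936, -0.0415, 0.1847]
ee_rot: [-0.126, 0.992, 0.0, 0.0]
ft_force: [-1.3, -0.5, -0.8]
grip_width: -0.002
grasp_force: 0.6
```

```bash
python3 s.py
```

```text
tcp dock -0.08681824322477032 -0.0007278232276555915 z 0.18467997946982573 f -1.3634063636423495 -0.16072577301622093 -0.775570951900482 -0.002498054449628178 yaw 0.2522208730147042
```

Emit:
arm_command(
  plan=[
    {"dp": [-3, 0, 0], "spin": 0},
    {"dp": [-3, 0, 0], "spin": 0},
    {"dp": [-3, 0, 0], "spin": 0},
    {"dp": [-3, 0, 0], "spin": 0},
    {"dp": [-3, 0, 0], "spin": 0},
  ],
)

```text
clock: 12.95
position: [0.5082, -0.0378, 0.1847]
ee_rot: [-0.126, 0.992, 0.0, 0.0]
ft_force: [-1.9, 0.0, 0.2]
grip_width: 0.001
grasp_force: 0.7
```

Emit:
arm_command(
  plan=[
    {"dp": [-3, 0, 0], "spin": 0},
    {"dp": [-3, 0, 0], "spin": 0},
    {"dp": [-3, 0, 0], "spin": 0},
    {"dp": [-3, 0, 0], "spin": 0},
    {"dp": [-3, 0, 0], "spin": 0},
  ],
)

```text
clock: 13.45
position: [0.5227, -0.034, 0.1847]
ee_rot: [-0.126, 0.992, 0.0, -0.0]
ft_force: [-2.9, 0.4, 0.1]
grip_width: 0.007
grasp_force: 0.9
```

Emit:
arm_command(
  plan=[
    {"dp": [-2, 0, 0], "spin": 0},
    {"dp": [-2, 0, 0], "spin": 0},
    {"dp": [-2, 0, 0], "spin": 0},
    {"dp": [-2, 0, 0], "spin": 0},
  ],
)

```text
clock: 13.85
position: [0.5303, -0.032, 0.1847]
ee_rot: [-0.126, 0.992, 0.0, -0.0]
ft_force: [-2.8, 0.3, 0.6]
grip_width: 0.001
grasp_force: 1.4
```

```bash
python3 s.py
```

```text
tcp dock -0.048975828140321316 -0.0007772984075179569 z 0.18468765709926907 f -2.6599427114240077 1.0046624076004607 0.5697138232078112 0.0005503124125400766 yaw 0.2521675323196841
```

Emit:
arm_command(
  plan=[
    {"dp": [-1.5, 0, 0], "spin": 0},
    {"dp": [-1.5, 0, 0], "spin": 0},
    {"dp": [-1.5, 0, 0], "spin": 0},
    {"dp": [-1.5, 0, 0], "spin": 0},
    {"dp": [-1.5, 0, 0], "spin": 0},
  ],
)

```text
clock: 14.35
position: [0.5375, -0.0301, 0.1847]
ee_rot: [-0.126, 0.992, 0.0, -0.0]
ft_force: [-4.7, 0.4, 1.5]
grip_width: 0.001
grasp_force: 2.0
```

Emit:
arm_command(
  plan=[
    {"dp": [-1.5, 0, 0], "spin": 0},
    {"dp": [-1.5, 0, 0], "spin": 0},
    {"dp": [-1.5, 0, 0], "spin": 0},
  ],
)

```text
clock: 14.65
position: [0.5419, -0.0289, 0.1846]
ee_rot: [-0.126, 0.992, 0.0, -0.0]
ft_force: [-5.0, 1.5, 1.9]
grip_width: -0.002
grasp_force: 2.1
```

Emit:
arm_command(
  plan=[
    {"dp": [-1.5, 0, 0], "spin": 0},
    {"dp": [-1.5, 0, 0], "spin": 0},
    {"dp": [-1.5, 0, 0], "spin": 0},
  ],
)

```text
clock: 14.95
position: [0.5463, -0.0278, 0.1846]
ee_rot: [-0.126, 0.992, 0.0, -0.0]
ft_force: [-3.5, 1.7, 0.7]
grip_width: 0.0
grasp_force: 1.6
```

Emit:
arm_command(
  plan=[
    {"dp": [-1.5, 0, 0], "spin": 0},
    {"dp": [-1.5, 0, 0], "spin": 0},
    {"dp": [-1.5, 0, 0], "spin": 0},
    {"dp": [-1.5, 0, 0], "spin": 0},
  ],
)

```text
clock: 15.35
position: [0.5512, -0.0269, 0.1845]
ee_rot: [-0.126, 0.992, 0.0, -0.002]
ft_force: [-12.8, -0.4, 9.2]
grip_width: -0.003
grasp_force: 6.6
```

Emit:
arm_command(
  plan=[
    {"dp": [0, 0, 0], "spin": 0},
    {"dp": [0, 0, 0], "spin": 0},
  ],
)

```text
clock: 15.55
position: [0.5512, -0.0269, 0.1845]
ee_rot: [-0.126, 0.992, 0.0, -0.001]
ft_force: [-9.9, 0.4, 5.0]
grip_width: 0.005
grasp_force: 4.7
```

```bash
python3 s.py
```

```text
tcp dock -0.027409106087510852 -0.001050219999271599 z 0.1844950464225828 f -9.465940328192682 2.8382957566155453 5.024221493670539 0.00464832351829217 yaw 0.25171687031333667
```

Emit:
arm_command(
  plan=[
    {"dp": [-1, 0, 0], "spin": 0},
    {"dp": [-1, 0, 0], "spin": 0},
    {"dp": [-1, 0, 0], "spin": 0},
  ],
)

```text
clock: 15.85
position: [0.5538, -0.0263, 0.1845]
ee_rot: [-0.125, 0.992, 0.0, -0.002]
ft_force: [-13.8, 0.3, 8.8]
grip_width: -0.001
grasp_force: 6.5
```

Emit:
arm_command(
  plan=[
    {"dp": [-1, 0, 0], "spin": 0},
    {"dp": [-1, 0, 0], "spin": 0},
    {"dp": [0, 0, 0], "spin": 0},
  ],
)

```text
clock: 16.15
position: [0.5559, -0.0257, 0.1845]
ee_rot: [-0.125, 0.992, 0.0, -0.002]
ft_force: [-10.2, 0.3, 6.5]
grip_width: -0.003
grasp_force: 5.3
```

Emit:
arm_command(
  plan=[
    {"dp": [-1, 0, 0], "spin": 0},
    {"dp": [-0.5, 0, 0], "spin": 0},
    {"dp": [0, 0, 0], "spin": 0},
  ],
)

```text
clock: 16.45
position: [0.5574, -0.0253, 0.1845]
ee_rot: [-0.126, 0.992, 0.0, -0.002]
ft_force: [-10.5, -0.2, 6.3]
grip_width: 0.001
grasp_force: 5.1
```

Still sliding at a steady 10 N. I'll continue in small steps.

Emit:
arm_command(
  plan=[
    {"dp": [-0.7, 0, 0], "spin": 0},
    {"dp": [-0.7, 0, 0], "spin": 0},
    {"dp": [0, 0, 0], "spin": 0},
  ],
)

```text
clock: 16.75
position: [0.5588, -0.0249, 0.1845]
ee_rot: [-0.126, 0.992, 0.0, -0.002]
ft_force: [-11.1, 0.9, 6.1]
grip_width: 0.002
grasp_force: 5.2
```

Emit:
arm_command(
  plan=[
    {"dp": [-0.6, 0, 0], "spin": 0},
    {"dp": [0, 0, 0], "spin": 0},
  ],
)

```text
clock: 16.95
position: [0.5594, -0.0248, 0.1845]
ee_rot: [-0.126, 0.992, 0.0, -0.002]
ft_force: [-10.0, 0.4, 6.8]
grip_width: 0.001
grasp_force: 5.1
```

Emit:
arm_command(
  plan=[
    {"dp": [-0.6, 0, 0], "spin": 0},
    {"dp": [0, 0, 0], "spin": 0},
  ],
)

```text
clock: 17.15
position: [0.5599, -0.0247, 0.1845]
ee_rot: [-0.125, 0.992, 0.0, -0.002]
ft_force: [-10.5, -1.2, 6.8]
grip_width: -0.0
grasp_force: 5.1
```

Emit:
arm_command(
  plan=[
    {"dp": [-0.6, 0, 0], "spin": 0},
    {"dp": [0, 0, 0], "spin": 0},
  ],
)

```text
clock: 17.35
position: [0.5603, -0.0246, 0.1844]
ee_rot: [-0.125, 0.992, 0.0, -0.002]
ft_force: [-12.5, 0.5, 8.4]
grip_width: 0.001
grasp_force: 6.0
```

Emit:
arm_command(
  plan=[
    {"dp": [-0.5, 0, 0], "spin": 0},
    {"dp": [0, 0, 0], "spin": 0},
  ],
)

```text
clock: 17.55
position: [0.5605, -0.0246, 0.1844]
ee_rot: [-0.125, 0.992, 0.0, -0.002]
ft_force: [-14.6, -0.2, 10.6]
grip_width: 0.0
grasp_force: 7.3
```

Emit:
arm_command(
  plan=[
    {"dp": [-0.5, 0, 0], "spin": 0},
    {"dp": [0, 0, 0], "spin": 0},
  ],
)

```text
clock: 17.75
position: [0.5607, -0.0246, 0.1843]
ee_rot: [-0.125, 0.992, 0.0, -0.003]
ft_force: [-16.4, -0.6, 12.1]
grip_width: 0.001
grasp_force: 8.3
```

Emit:
arm_command(
  plan=[
    {"dp": [-0.4, 0, 0], "spin": 0},
    {"dp": [0, 0, 0], "spin": 0},
    {"dp": [0, 0, 0], "spin": 0},
  ],
)

```text
clock: 18.05
position: [0.5608, -0.0246, 0.1842]
ee_rot: [-0.125, 0.992, 0.0, -0.003]
ft_force: [-18.8, -0.9, 12.7]
grip_width: 0.0
grasp_force: 9.2
```

Emit:
arm_command(
  plan=[
    {"dp": [-0.4, 0, 0], "spin": 0},
    {"dp": [0, 0, 0], "spin": 0},
    {"dp": [0, 0, 0], "spin": 0},
    {"dp": [0, 0, 0], "spin": 0},
  ],
)

```text
clock: 18.45
position: [0.5609, -0.0246, 0.1842]
ee_rot: [-0.125, 0.992, 0.0, -0.004]
ft_force: [-20.6, -1.7, 14.7]
grip_width: -0.002
grasp_force: 10.2
```

Firm seat: 20 N with no advance. I'll back off and retreat upward.

Emit:
arm_command(
  plan=[
    {"dp": [1, 0, 0], "spin": 0},
    {"dp": [2, 0, 0], "spin": 0},
    {"dp": [7, 0, 0], "spin": 0},
    {"dp": [20, 0, 0], "spin": 0},
    {"dp": [0, 0, 0], "spin": 0},
  ],
)

```text
clock: 18.95
position: [0.5328, -0.0322, 0.1848]
ee_rot: [-0.125, 0.992, -0.0, 0.0]
ft_force: [0.4, -0.5, -0.8]
grip_width: 0.001
grasp_force: 0.0
```

Emit:
arm_command(
  plan=[
    {"dp": [0, 0, -30], "spin": 0},
    {"dp": [0, 0, -40], "spin": 0},
    {"dp": [0, 0, -40], "spin": 0},
    {"dp": [0, 0, -40], "spin": 0},
    {"dp": [0, 0, 0], "spin": 0},
  ],
)

```text
clock: 19.45
position: [0.5361, -0.0314, 0.3408]
ee_rot: [-0.126, 0.992, -0.0, 0.005]
ft_force: [-0.1, 0.0, 0.2]
grip_width: -0.002
grasp_force: 0.0
```

```bash
python3 - <<'E'
from h import *
import itertools
D=np.array([.5775,-.019]);u=np.array([np.cos(.2535),np.sin(.2535)])
im=viewer.camera("scene");im2=viewer.camera("side")
for n in("scene","side","wrist"):
    if n=="wrist": viewer.camera(n)
    for t in("cassette","rib"):
        r=finder.find_in(n,t)
        for x in r[:1]: p=np.array(x["position"]);d=p[:2]-D;print(n,t,p.round(3),x["score"],"dock",d@u,d@[-u[1],u[0]])
print(manip.get_obs()["clock"])
E
```

```text
scene cassette [ 0.62  -0.016  0.037] 0.81 dock 0.042478443070222395 -0.007492788154610991
scene rib [ 0.622 -0.01   0.043] 0.84 dock 0.04514485354302348 -0.0019854970609301205
side cassette [ 0.593 -0.016  0.043] 0.93 dock 0.015972183887850114 -0.0013488298086498545
side rib [ 0.598 -0.018  0.037] 0.75 dock 0.02047932825408684 -0.004685841894618433
wrist cassette [ 0.576 -0.023  0.037] 0.76 dock -0.0020178604282871616 -0.0034026811916417826
wrist rib [ 0.569 -0.013  0.034] 0.86 dock -0.006942270583127338 0.00789334397772234
19.9
```

```bash
python3 -c "
from workcell import manip
print(manip.hand_in())"
```

```text
the job is handed in; nothing more can be done
None
```

The cassette was set down and released in the flare, then pushed past the contact block until it stalled on the stop at about 20 N on the tool; I backed the arm off and handed the job in at about 20 s, but no verdict came back.

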